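Tip the dead cells through the flap of the battery bin

TASK

Empty the orange cup into the battery bin: press the bin's yellow flap open with the lip of the cup while the two dead red cells are still in the cup, then tip the cup until both have dropped through into the bin. Let the flap close, stand the emptied cup upright on the bench and let go. Leave the blue cup of fresh cells where it stands.

Things in the scene. Friction and masses are not known exactly. Their poses are not given: they have to be found in the camera images.
- dead_cup_mid (a point): Orange loose cup, 0.1 kg, 45 mm tall, 46 wide (y), walls 3. Point: 22.5 mm above its flat underside, mid-width; z up, x to its back. Pinch it across the upright side walls (x -35 to +33 mm; back wall at +33). The open front is a spout to the lip, the floor's 46 mm wide end at x -75 mm. A 3 mm ridge at x -10 holds the cells up to 25 degrees of lip-down tip, moved smoothly; 60 empties it.
- fresh_cup_mid (a point): The same cup in blue, holding two fresh green cells: a bystander, to be left alone. Point and axes as for the orange cup.
- port (a point): Centre of the battery bin's port, level with the bin's top, 150 mm above the bench; z up. Fixed hollow grey bin, green top, 160 (x) by 130 mm, floor 6 mm thick. The port, 90 (x) by 80 mm, is filled by a yellow flap hinged on its +x edge, marked by a black bar: hold the cup over the +x side, lip pointing to -x, and press; cells slide down the flap, off its free edge.
- flap (a joint): Angle of the yellow flap (86 by 76 mm), rad: 0 shut, level with the bin's top, up to 1.25 as its free (-x) edge is pushed down into the bin. It opens inwards only; a light spring shuts it (about 1.5 N pressed at the port's centre, 2.5 N well open), too stiff for the cells to open by their own weight.
- dead_a: Dead cell, a red cylinder with steel ends, 17 mm diameter, 34 mm long, 18 g, lying across the orange cup. Origin at its centre, y along its length.
- dead_b: The other dead cell, the same.

How it is judged:
On the way, in this order (a step that is already met when the one before it is completed fails the run):
1. the flap is pressed open (more than 0.15 rad) with the cup's lip at the port and both dead cells still in the cup (value of joint flap above 0.15 rad and distance between dead_cup_mid and port below 0.14 m and distance between each of dead_a, dead_b and dead_cup_mid below 0.08 m), for 0.05 s.
2. both dead cells have dropped into the bin (z of each of dead_a, dead_b in the frame of port below -0.06 m and horizontal distance between each of dead_a, dead_b and port below 0.1 m), for 0.1 s.
At the end, for the whole second after the job is handed in: Both dead cells lie inside the bin, more than 60 mm below its top; the flap is shut (under 0.1 rad); the orange cup stands upright (within about 8 degrees) on the bench, let go; the blue cup is within 20 mm of where it started (x of dead_a in the frame of port between -0.078 and 0.078 m and y of dead_a in the frame of port between -0.063 and 0.063 m and z of each of dead_a, dead_b in the frame of port below -0.06 m and x of dead_b in the frame of port between -0.078 and 0.078 m and y of dead_b in the frame of port between -0.063 and 0.063 m and value of joint flap below 0.1 rad and angle between dead_cup_mid's own z axis and vertical below 0.15 rad and height (world z) of dead_cup_mid between 0.012 and 0.035 m and distance of fresh_cup_mid from where it was at the start of the episode below 0.02 m); the robot touches nothing.
It fails at once if the blue cup of fresh cells is shifted by more than 30 mm or tipped over (distance of fresh_cup_mid from where it was at the start of the episode above 0.03 m or angle between fresh_cup_mid's own z axis and vertical above 0.5 rad).
It also fails if it takes over 59 s, if anything falls off the work surface, if the arm or the gripper's body presses on something with over 40 N, if the wrist force passes 120 N, or if a joint passes its speed limit or range.

ROBOT

A 6-joint arm with a two-finger parallel gripper is mounted at the origin on the work surface. World frame = base frame: x ahead of the robot, y to its left, z up, the work surface at z = 0. Lengths are in m, angles in rad, forces in N, time in s.
With the tool pointing down it reaches from about 0.3 to 0.825 m from the base axis. Payload 5.4 kg.
Tool frame: the origin (TCP) lies midway between the tips of the shut fingers; the grasp point (between the pads) lies 19 mm behind it; z points along the fingers, y is the line along which they close (so a half turn about z gives the same grasp; the last joint's range is limited). The gripper opens to 92 mm and grips with 3 to 60 N. Pads are 20 mm wide; open, the fingers measure 128 mm over their backs; the gripper's body (75 mm by 189 mm) begins 69 mm behind the grasp point.
Start: joints at [-1.511, 0.158, 1.597, -0, 1.386, -0.21], TCP at [0.153, -0.554, 0.215] pointing down, gripper open.
Joint ranges: [-2.91, 2.91], [-0.94, 2.29], [0.18, 2.7], [-1.29, 4.43], [0.17, 2.64], [-3, 3]. Speed limits (rad/s): [2.57, 2.57, 3.14, 3.14, 3.14, 3.14].

INTERFACE

Orientations are given as a unit quaternion [x, y, z, w].
In Python, from workcell import * gives the robot as it stands.
- The arm moves only by the tool servo_tool, never from a script. Its argument "rows" is one flat list of numbers, 5 for each row, row after row: the shift along the world's x, y, z in mm, then the turn about the world's z in degrees, then the closure, from -1 (fully open) to 1 (shut). In form: [x, y, z, yaw, gripper, x, y, z, yaw, gripper, ...]. A call has exactly 5 rows; each row shifts and turns the commanded pose from where the row before left it; what a row does not reach is not made up. A row lasts 1/8 s, in which the tool goes at most 62.5 mm and 10.7 degrees, less where a joint would pass 70% of its speed; a pose out of reach is approached as far as the arm can. A call is refused whole if a number of a shift passes 62.5 or a number of a turn 10.7, either way. A call with a gripper value outside its range is refused whole. The fingers move at their own pace and stop on an object; "squeeze" is the grip in N (left out, the last holds). Time passes only in rows, so rows that do not move let the fingers close, or fill a call up. It gives the time, the measured TCP pose, the force, the opening and the grip force at its end, in the units of the state.
- sense(): the state, without advancing time (a new reading comes with each control period).
- get_image(name): name is "scene" or "side" or "wrist"; returns a dict with "pixels" (480x640x3 uint8, red, green, blue), "fov_y" (degrees; the focal length in pixels is half the picture's height over the tangent of half this angle, whatever the lens; pixels are square), "cx", "cy" (the principal point, pixels), "R" (3x3) and "t" (3): a world point X has camera coordinates R X + t. Camera axes: x right, y down, z forward; pixel columns grow to the right and rows downward; lengths in m; the calibration is good to about 2 mm. A picture is of the moment at which its call begins. There is no depth.
- hand_in(): hands the job in; it is judged then, once.
Trained networks look in the newest picture that a camera, given by its name, has taken for a name from the list of things; names that differ only in an ending like _2 or _b are one class to them, and where a whole thing is asked for, a point or a joint stands for the part that bears it (a point fixed in the world has none). Each returns a list of dicts, best first, with "p" (0 to 1); they miss things now and then, are a little off and sometimes report something else, mostly with a low value. They report only what shows in the picture. A call takes as long as a camera call.
- spot_in(target, camera): "location" ([x, y, z] in m, in world coordinates, good to about 4 mm: the middle of the surface that is visible of it).
- masks_of(target, camera): "region" (480x640 bool, what is visible of it).
- pinpoint(target, camera): "location" ([x, y, z] in m, in world coordinates, good to about 4 mm: a listed point, or the origin of a listed thing).
The state is a dict: "t": time; "joints": joint angles; "qvel": joint speeds; "effort": joint torques, N m; "ee_pos": TCP position; "tcp_rot": TCP orientation; "wrist_force": force on the tool from outside, world axes, zero at the start; "wrist_torque": the same for the moment, N m; "width": finger opening in m; "grip_force": force on a finger pad.
Only numpy, scipy, OpenCV 4.12 (cv2) and the standard library are available. Lean on these libraries where they do the work, as an engineer would, in place of code of your own. Each camera call takes 0.05 s, during which the arm holds its last target. There are 200 camera calls.

## Working session

There is one attempt and no reset: what is moved stays moved. The work goes in short steps, Python scripts to look and compute and a tool call to move; the robot and the scene stay as the last step left them, time stands still between calls to the robot, and variables do not carry over. Pictures are saved under pics/ and viewed, at most 13 in all, crops included, and the job is handed in when it is done.

Besides the shell and the picture viewer there is one more tool, called after "Request:" in YAML: its name, and indented under it one key for each argument. servo_tool: Moves the arm, as the interface text tells. Its arguments: {"type":"object","properties":{"rows":{"type":"array","items":{"type":"number"}},"squeeze":{"type":"number"}},"required":["rows"]}

```bash
ls; mkdir -p pics
cat > h.py <<'E'
from workcell import *
import numpy as np, cv2
def save(cam,name):
    im=get_image(cam); cv2.imwrite('pics/'+name+'.png',im['pixels'][:,:,::-1]); return im
def px(im,X):
    f=240/np.tan(np.radians(im['fov_y']/2)); c=im['R']@np.array(X)+im['t']; return f*c[0]/c[2]+im['cx'],f*c[1]/c[2]+im['cy']
E
python3 - <<'E'
from h import *
np.set_printoptions(precision=4,suppress=True)
for c in ['scene','side','wrist']:
    im=save(c,c+'0'); print(c,im['fov_y'],-im['R'].T@im['t'],im['R'][2])
    for n in ['dead_cup_mid','fresh_cup_mid','port','dead_a']:
        print(n,[(np.round(d['location'],4),round(d['p'],2)) for d in pinpoint(n,c)][:3])
s=sense();print({k:s[k] for k in ['t','ee_pos','tcp_rot','width','wrist_force']})
E
```

```text
pics
scene 57.19037304532894 [0.9997 0.0863 0.6468] [-0.6531 -0.0851 -0.7524]
dead_cup_mid [(array([ 0.5044, -0.2922,  0.0237]), 0.89)]
fresh_cup_mid [(array([0.5546, 0.281 , 0.0217]), 0.7), (array([0.5594, 0.0343, 0.1489]), 0.55)]
port [(array([0.558 , 0.0314, 0.1495]), 0.88)]
dead_a [(array([ 0.5074, -0.2914,  0.0146]), 0.39)]
side 51.6143442277128 [ 0.3364 -0.5586  0.651 ] [ 0.2136  0.7294 -0.6499]
dead_cup_mid [(array([ 0.5056, -0.293 ,  0.0231]), 0.9), (array([0.5577, 0.2834, 0.0235]), 0.54)]
fresh_cup_mid [(array([0.556 , 0.2822, 0.0225]), 0.82)]
port [(array([0.5567, 0.0384, 0.1526]), 0.68)]
dead_a [(array([ 0.5024, -0.2739,  0.0115]), 0.76), (array([ 0.5001, -0.2947,  0.0102]), 0.73)]
wrist 70.31248441456147 [ 0.2261 -0.5331  0.3843] [-0.2608 -0.0727 -0.9626]
dead_cup_mid []
fresh_cup_mid []
port []
dead_a []
{'t': 0.75, 'ee_pos': array([ 0.1532, -0.5542,  0.2146]), 'tcp_rot': array([ 0.9909,  0.1345, -0.    ,  0.    ]), 'width': 0.0917971807578521, 'wrist_force': array([ 0.3051, -1.1226,  0.4338])}
```

Run:
```python
import cv2,numpy as np
a=[cv2.imread(f'pics/{c}0.png') for c in ['scene','side']]
cv2.imwrite('pics/both0.png',cv2.resize(np.vstack(a),(400,600)))
```

```text
(no output)
```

View pics/scene0.png

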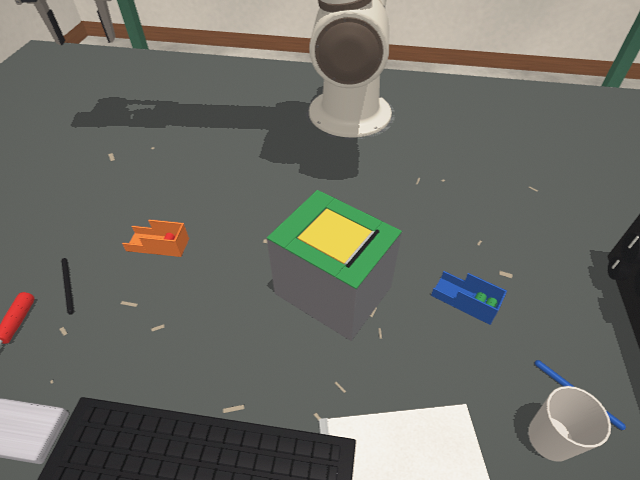

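View pics/side0.png

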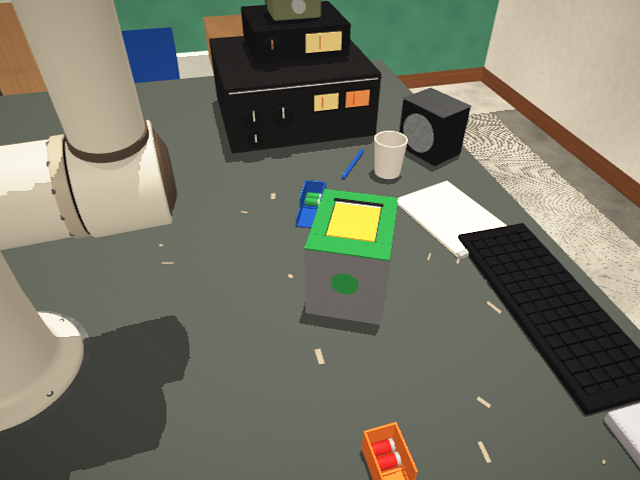

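```bash
cat >> h.py <<'E'
def back(im,u,v,z):
    f=240/np.tan(np.radians(im['fov_y']/2)); d=im['R'].T@np.array([(u-im['cx'])/f,(v-im['cy'])/f,1]); c=-im['R'].T@im['t']
    return c+d*(z-c[2])/d[2]
def rect(im,mask,z):
    c=max(cv2.findContours(mask.astype(np.uint8),cv2.RETR_EXTERNAL,cv2.CHAIN_APPROX_NONE)[0],key=cv2.contourArea)[:,0]
    P=np.array([back(im,u,v,z)[:2] for u,v in c])*1000
    return cv2.minAreaRect(P.astype(np.float32))
E
python3 - <<'E'
from h import *
for c in ['scene','side']:
    im=get_image(c); hsv=cv2.cvtColor(im['pixels'],cv2.COLOR_RGB2HSV)
    print(c,'yellow',rect(im,cv2.inRange(hsv,(25,120,150),(34,255,255)),.15))
    g=cv2.inRange(hsv,(45,100,60),(80,255,255)); g[:180]=0; g[265:]=0
    g=cv2.morphologyEx(g,cv2.MORPH_CLOSE,np.ones((25,25))); print('green',rect(im,g,.15))
    for n in ['dead_cup_mid','fresh_cup_mid']:
        m=masks_of(n,c)
        if m: print(n,m[0]['p'],rect(im,m[0]['region'],.01))
E
python3 - <<'E'
import sys;sys.path.insert(0,'.')
import cv2,numpy as np
a=cv2.imread('pics/scene0.png')[205:275,110:210]; b=cv2.imread('pics/side0.png')[400:480,340:440]
cv2.imwrite('pics/c.png',np.hstack([cv2.resize(a,(400,300)),cv2.resize(b,(400,300))]))
E
```

```text
scene yellow ((560.095458984375, 35.177101135253906), (83.71519470214844, 75.38593292236328), 63.51686477661133)
green ((560.83056640625, 35.599609375), (160.26058959960938, 130.99037170410156), 63.45021438598633)
fresh_cup_mid 0.67 ((536.4881591796875, 270.4458923339844), (109.9912338256836, 83.08505249023438), 65.42628479003906)
side yellow ((556.4052124023438, 30.693893432617188), (87.60040283203125, 75.50069427490234), 63.51089096069336)
green ((545.1924438476562, 35.719085693359375), (162.6700897216797, 156.16810607910156), 63.654808044433594)
dead_cup_mid 0.67 ((508.5184020996094, -282.885986328125), (79.63127136230469, 59.405914306640625), 89.9443588256836)
fresh_cup_mid 0.75 ((543.5015258789062, 281.96881103515625), (169.04823303222656, 48.89781188964844), 63.579776763916016)
```

View pics/c.png

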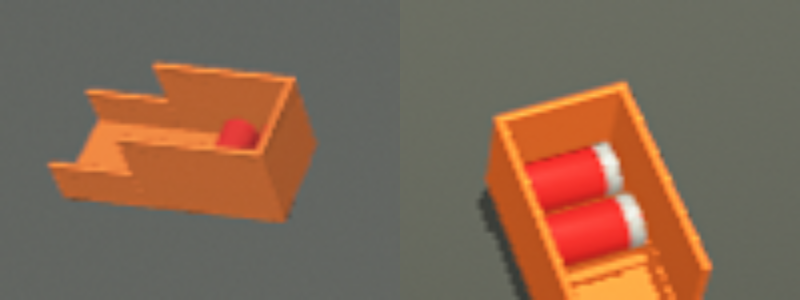

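Run:
```python
from h import *
im=get_image('scene')
for (a,b,z) in [((148.75,220.2),(183.75,223.2),.045),((127.5,250.5),(180,256.3),0)]:
    A,B=back(im,*a,z),back(im,*b,z); d=B-A; print(A,B,np.linalg.norm(d),np.degrees(np.arctan2(d[1],d[0])))
im=get_image('side')
a=(340+225/4,400+85/3.75);b=(340+305/4,400+270/3.75)
A,B=back(im,*a,.045),back(im,*b,.045); d=A-B; print(A,B,np.degrees(np.arctan2(d[1],d[0])))
```

```text
[ 0.48651569 -0.32290273  0.045     ] [ 0.48391114 -0.25584669  0.045     ] 0.06710660751765686 92.22432989047827
[ 0.52899814 -0.3607447   0.        ] [ 0.52748833 -0.25803844  0.        ] 0.10271735159768783 90.84220156732812
[ 0.5251149  -0.26203183  0.045     ] [ 0.52452783 -0.32829046  0.045     ] 89.49235439386845
```

Request:
servo_tool:
  rows: [40,30,0,10,-1,40,30,0,10,-1,40,30,0,10,-1,40,30,0,10,-1,40,30,0,10,-1]

```text
t: 1.78
ee_pos: [0.3544, -0.4031, 0.2148]
tcp_rot: [0.84, 0.543, -0.0, 0.0]
wrist_force: [-0.4, 0.1, -0.4]
width: 0.0919
grip_force: 0.0
```

Request:
servo_tool:
  rows: [40,30,0,10,-1,40,30,0,10,-1,40,30,0,10,-1,32,22,0,0,-1,0,0,0,0,-1]

```text
t: 2.4
ee_pos: [0.5067, -0.2905, 0.2145]
tcp_rot: [0.671, 0.741, 0.0, -0.0]
wrist_force: [-0.1, -0.1, 0.5]
width: 0.0919
grip_force: 0.0
```

Run:
```python
from h import *
save('wrist','w1'); s=sense(); print(s['t'],s['ee_pos'],s['tcp_rot'],s['joints'],s['width'])
for n in ['dead_cup_mid','dead_a']: print(n,[(np.round(d['location'],4),round(d['p'],2)) for d in pinpoint(n,'wrist')][:3])
```

```text
2.45 [ 0.5055921  -0.29167406  0.21448088] [ 6.71891709e-01  7.40649352e-01 -2.36015837e-04 -1.13896739e-04] [-7.29881826e-01  1.81082166e-01  1.57161197e+00 -4.78325074e-04
  1.38912957e+00 -8.27071696e-01] 0.09177241544278432
dead_cup_mid [(array([ 0.5023, -0.2925,  0.0227]), 0.75)]
dead_a [(array([ 0.5055, -0.2727,  0.0111]), 0.86), (array([ 0.5009, -0.2882,  0.0104]), 0.62)]
```

View pics/w1.png

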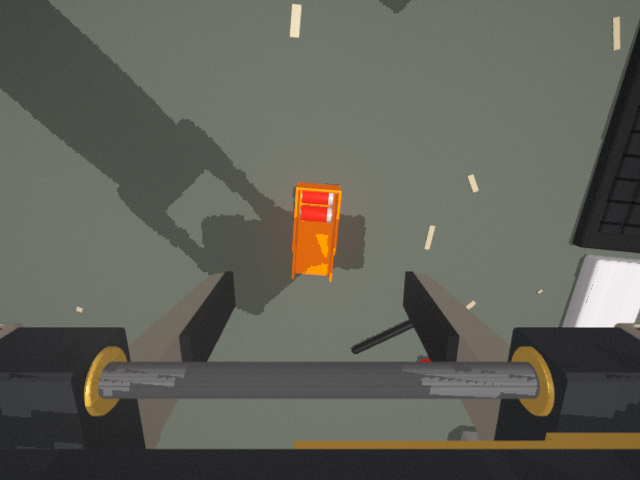

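Request:
servo_tool:
  rows: [-1.5,19,-50,-4.5,-1,0,0,-60,0,-1,0,0,-60,0,-1,0,0,-30,0,-1,0,0,0,0,-1]
  squeeze: 3

```text
t: 3.18
ee_pos: [0.5009, -0.2726, 0.0121]
tcp_rot: [0.702, 0.712, -0.0, -0.003]
wrist_force: [1.0, -0.5, -0.3]
width: 0.0921
grip_force: 0.0
```

Request:
servo_tool:
  rows: [0,0,0,0,1,0,0,0,0,1,0,0,0,0,1,0,0,0,0,1,0,0,0,0,1]

```text
t: 3.8
ee_pos: [0.5038, -0.2732, 0.0149]
tcp_rot: [0.701, 0.713, -0.0, 0.0]
wrist_force: [-0.8, 0.4, 1.2]
width: 0.0462
grip_force: 3.0
```

Request:
servo_tool:
  rows: [0,0,4,0,1,0,0,4,0,1,0,0,4,0,1,0,0,4,0,1,0,0,4,0,1]

```text
t: 4.42
ee_pos: [0.5037, -0.2732, 0.0349]
tcp_rot: [0.701, 0.713, 0.0, 0.0]
wrist_force: [-0.0, 0.3, -1.9]
width: 0.0456
grip_force: 3.0
```

Run:
```python
from h import *
im=save('scene','s2'); x=cv2.resize(im['pixels'][170:290,90:250],(800,600),interpolation=cv2.INTER_CUBIC); cv2.imwrite('pics/s2c.png',x[:,:,::-1]); s=sense();print(s['ee_pos'],s['wrist_force'],s['grip_force'])
```

```text
[ 0.50407921 -0.27348336  0.03547041] [ 0.78447093 -0.66735144 -1.13016111] 2.99999613314867
```

View pics/s2c.png

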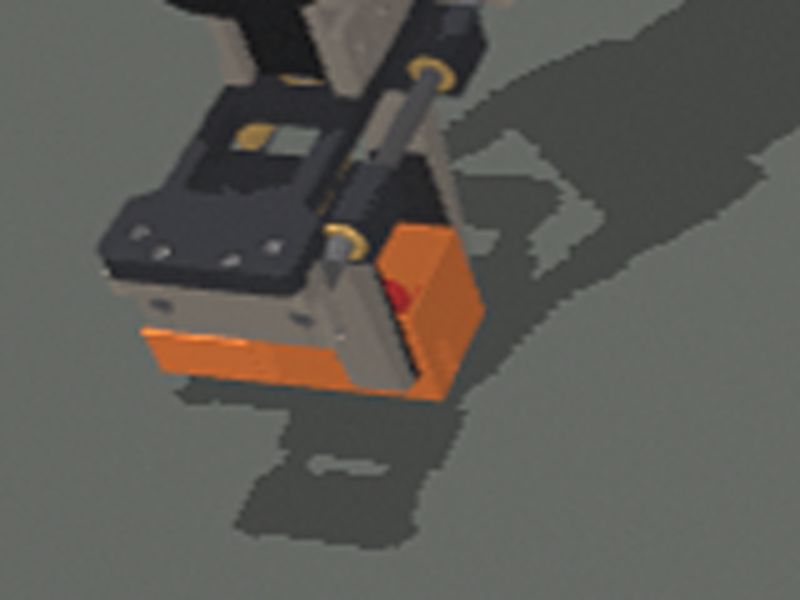

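Request:
servo_tool:
  rows: [0,0,-8,0,1,0,0,-8,0,1,0,0,-4.5,0,1,0,0,0,0,-1,0,0,0,0,-1]

```text
t: 5.1
ee_pos: [0.5041, -0.2734, 0.0144]
tcp_rot: [0.701, 0.713, 0.0, 0.0]
wrist_force: [-0.2, -1.2, -0.3]
width: 0.0636
grip_force: 0.0
```

Request:
servo_tool:
  rows: [0,0,0,0,-0.5,0,-21,2,0,-0.5,0,-21,2,0,-0.5,0,0,0,0,-0.5,0,0,0,0,1]

```text
t: 5.72
ee_pos: [0.5035, -0.3153, 0.0179]
tcp_rot: [0.701, 0.713, 0.0, -0.0]
wrist_force: [0.6, -1.1, -0.2]
width: 0.0608
grip_force: 0.0
```

Request:
servo_tool:
  rows: [0,0,0,0,1,0,0,0,0,1,0,0,0,0,1,0,0,0,0,1,0,0,10,0,1]
  squeeze: 15

```text
t: 6.35
ee_pos: [0.5029, -0.3144, 0.0274]
tcp_rot: [0.701, 0.713, -0.0, -0.001]
wrist_force: [0.2, -0.3, -1.2]
width: 0.0458
grip_force: 15.0
```

Run:
```python
from h import *
s=sense();print(s['t'],s['ee_pos'],s['wrist_force'],s['grip_force'],s['width'])
for c in ['wrist','side','scene']:
    im=save(c,c+'3')
    for n in ['dead_cup_mid','dead_a']: print(c,n,[(np.round(d['location'],4),round(d['p'],2)) for d in pinpoint(n,c)][:2])
```

```text
6.35 [ 0.50294388 -0.31444693  0.02738255] [ 0.22575536 -0.25612196 -1.18052891] 14.999406784772873 0.0457876116770201
wrist dead_cup_mid [(array([ 0.5013, -0.2874,  0.0312]), 0.97)]
wrist dead_a [(array([ 0.5047, -0.2704,  0.0211]), 0.92), (array([ 0.4987, -0.2891,  0.0206]), 0.88)]
side dead_cup_mid [(array([ 0.504 , -0.2923,  0.0352]), 0.69)]
side dead_a []
scene dead_cup_mid [(array([ 0.5038, -0.2952,  0.0371]), 0.71)]
scene dead_a [(array([ 0.5036, -0.2904,  0.0224]), 0.43)]
```

Request:
servo_tool:
  rows: [0,10,25,0,1,1,20,35,-5,1,1,30,35,-6,1,1,35,30,-6,1,1,40,20,-6,1]

```text
t: 7.42
ee_pos: [0.5082, -0.1796, 0.1748]
tcp_rot: [0.83, 0.557, 0.0, 0.001]
wrist_force: [0.5, 0.7, -1.0]
width: 0.0457
grip_force: 15.0
```

Request:
servo_tool:
  rows: [1,40,8,-4.5,1,0,35,0,0,1,0,22,0,0,1,0,10,0,0,1,0,4,0,0,1]

```text
t: 8.05
ee_pos: [0.5087, -0.0691, 0.181]
tcp_rot: [0.85, 0.526, -0.0, 0.0]
wrist_force: [0.5, 0.3, -2.1]
width: 0.0458
grip_force: 15.0
```

Request:
servo_tool:
  rows: [0,0,0,0,1,0,0,-5,0,1,0,0,-4,0,1,0,0,-3,0,1,0,0,0,0,1]
  squeeze: 3

```text
t: 8.68
ee_pos: [0.5085, -0.0692, 0.1686]
tcp_rot: [0.851, 0.526, -0.0, -0.0]
wrist_force: [-0.3, 0.3, -1.4]
width: 0.0458
grip_force: 3.0
```

Run:
```python
from h import *
s=sense();print(s['t'],s['ee_pos'],s['tcp_rot'],s['wrist_force'],s['grip_force'],s['width'])
a=save('wrist','w4');b=save('side','s4');v=save('scene','sc4')
def crop(im,x,y,w=160,h=120): return cv2.resize(im['pixels'][y:y+h,x:x+w],(400,300),interpolation=cv2.INTER_CUBIC)
P=lambda im:[int(q) for q in px(im,(.515,-.06,.17))]
print(P(a),P(b),P(v))
t=lambda im:crop(im,max(0,min(480,P(im)[0]-80)),max(0,min(360,P(im)[1]-60)))
o=np.vstack([np.hstack([t(b),t(v)]),np.hstack([cv2.resize(a['pixels'],(400,300)),cv2.resize(b['pixels'],(400,300))])])
cv2.imwrite('pics/m4.png',o[:,:,::-1])
```

```text
8.675 [ 0.50846457 -0.06921881  0.16864853] [ 8.50583106e-01  5.25840469e-01 -2.71794415e-04 -3.26509292e-04] [-0.26723349  0.252608   -1.36615735] 2.99984659999609 0.045781594705632034
[323, 270] [346, 253] [278, 196]
```

View pics/m4.png

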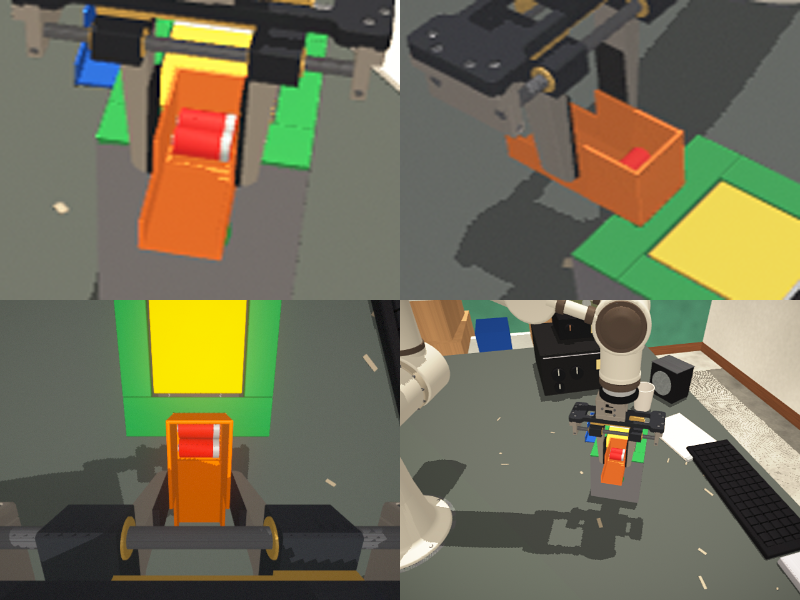

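Request:
servo_tool:
  rows: [0,0,-3,0,1,0,0,-3,0,1,0,0,-3,0,1,0,0,-3,0,1,0,0,0,0,1]

```text
t: 9.45
ee_pos: [0.5089, -0.0692, 0.1569]
tcp_rot: [0.851, 0.526, 0.0, 0.0]
wrist_force: [0.4, -2.8, 0.7]
width: 0.0461
grip_force: 3.0
```

```bash
cat >> h.py <<'E'
def tri(c,X,w=200,h=150):
    im=get_image(c); x,y=[int(q) for q in px(im,X)]; x=max(0,min(640-w,x-w//2)); y=max(0,min(480-h,y-h//2))
    print(c,'crop',x,y); return cv2.resize(im['pixels'][y:y+h,x:x+w],(400,300),interpolation=cv2.INTER_CUBIC)
def duo(name,X):
    cv2.imwrite('pics/'+name+'.png',np.hstack([tri('side',X,160,120),tri('scene',X,160,120)])[:,:,::-1])
    for c in ['side','scene']:
        for n in ['dead_cup_mid','dead_a']: print(c,n,[(np.round(d['location'],4),round(d['p'],2)) for d in pinpoint(n,c)][:2])
E
python3 - <<'E'
from h import *
s=sense();print(s['t'],s['ee_pos'],s['wrist_force'])
duo('m5',(.515,-.06,.16))
E
```

```text
9.45 [ 0.50887094 -0.06918277  0.15687148] [ 0.38158079 -2.82421833  0.68934544]
side crop 266 198
scene crop 198 141
side dead_cup_mid [(array([ 0.5176, -0.0533,  0.1721]), 0.85)]
side dead_a [(array([ 0.5257, -0.0395,  0.1586]), 0.67), (array([ 0.5157, -0.0544,  0.1542]), 0.66)]
scene dead_cup_mid [(array([ 0.5169, -0.0542,  0.1727]), 0.87)]
scene dead_a [(array([ 0.5203, -0.0506,  0.1566]), 0.46)]
```

View pics/m5.png

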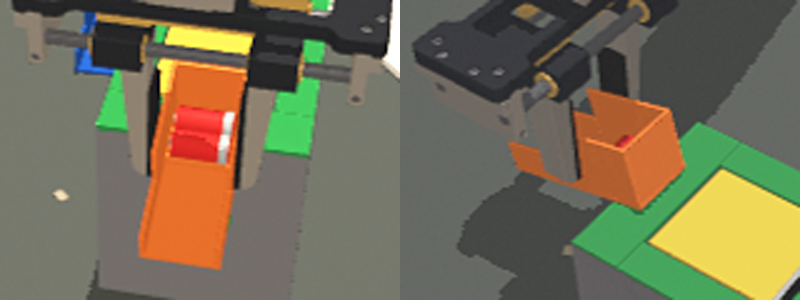

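```bash
cat >> h.py <<'E'
EX=np.array([np.cos(np.radians(63.5)),np.sin(np.radians(63.5)),0]);EY=np.array([-EX[1],EX[0],0]);PC=np.array([.559,.0345,.15])
def plane(im,u,v,yp):
    f=240/np.tan(np.radians(im['fov_y']/2)); d=im['R'].T@np.array([(u-im['cx'])/f,(v-im['cy'])/f,1]); c=-im['R'].T@im['t']
    X=c+d*(yp-(c-PC)@EY)/(d@EY); return np.array([(X-PC)@EX,X[2]-.15])*1000
E
python3 - <<'E'
from h import *
im=get_image('scene'); s=sense(); T=s['ee_pos']; print('tcp in port',(T-PC)@EX,(T-PC)@EY,T[2]-.15)
yp=(T-PC)@EY-.023
p=[plane(im,198+a/2.5,141+b/2.5,yp) for a,b in [(515,172),(640,210),(628,150)]]
print(p, np.degrees(np.arctan2(*(p[1]-p[0])[::-1])),np.linalg.norm(p[1]-p[0]),np.degrees(np.arctan2(*(p[2]-p[1]))),np.linalg.norm(p[2]-p[1]))
E
```

```text
tcp in port -0.11493837047404354 -0.0011627837474878777 0.006972679298619694
[array([111.98245779, 135.07354375]), array([171.79854762, 146.47205277]), array([159.3054903 , 175.73102082])] 10.788889962898295 60.89245117509688 -23.12161753978995 31.814520147893344
```

Run:
```python
from h import *
im=get_image('scene'); s=sense(); T=s['ee_pos']
yp=(T-PC)@EY-.023
p=[plane(im,198+(a-400)/2.5,141+b/2.5,yp) for a,b in [(515,172),(640,210),(628,150)]]
print(p, np.degrees(np.arctan2(*(p[1]-p[0])[::-1])),np.linalg.norm(p[1]-p[0]),np.degrees(np.arctan2(*(p[2]-p[1]))),np.linalg.norm(p[2]-p[1]))
```

```text
[array([-164.125062  ,  -25.82043698]), array([-57.23396778,   3.62954475]), array([-62.98875798,  51.16038796])] 15.40362152498703 110.87383572357376 -6.903476395445397 47.877955962775786
```

Request:
servo_tool:
  rows: [0,0,-2,0,1,0,0,-2,0,1,0,0,-0.5,0,1,0,0,0,0,1,0,0,0,0,1]

```text
t: 10.48
ee_pos: [0.5086, -0.0693, 0.1525]
tcp_rot: [0.851, 0.526, -0.0, -0.0]
wrist_force: [-1.5, -3.6, 1.1]
width: 0.0459
grip_force: 3.0
```

Run:
```python
from h import *
s=sense();print(s['t'],s['ee_pos'],s['wrist_force'])
a=tri('scene',(.51,-.065,.155),120,90); cv2.imwrite('pics/m6.png',cv2.resize(a,(800,600),interpolation=cv2.INTER_CUBIC)[:,:,::-1])
for c in ['side','scene']:
    for n in ['dead_cup_mid','dead_a']: print(c,n,[(np.round(d['location'],4),round(d['p'],2)) for d in pinpoint(n,c)][:2])
```

```text
10.475 [ 0.508573   -0.06931042  0.15249602] [-1.54145199 -3.64897037  1.07771731]
scene crop 216 156
side dead_cup_mid [(array([ 0.5176, -0.0533,  0.1721]), 0.85)]
side dead_a [(array([ 0.5257, -0.0395,  0.1586]), 0.67), (array([ 0.5157, -0.0544,  0.1542]), 0.66)]
scene dead_cup_mid [(array([ 0.5192, -0.0573,  0.1701]), 0.64)]
scene dead_a []
```

View pics/m6.png

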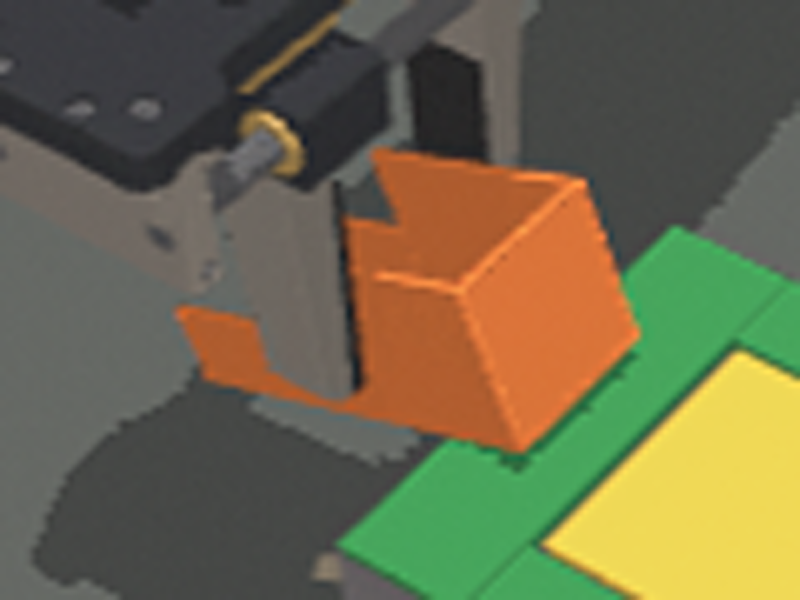

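Run:
```python
from h import *
im=get_image('scene'); s=sense(); T=s['ee_pos']
yp=(T-PC)@EY-.023
p=[plane(im,216+a/6.667,156+b/6.667,yp) for a,b in [(205,382),(520,453),(462,288),(178,308),(360,275)]]
print(np.round(p,1), T-PC)
A=lambda v:round(np.degrees(np.arctan2(v[1],v[0])),1)
print(A(p[1]-p[0]),np.linalg.norm(p[1]-p[0]),A(p[2]-p[1])-90,np.linalg.norm(p[2]-p[1]),A(p[3]-p[0])-90,np.linalg.norm(p[3]-p[0]),A(p[2]-p[4]))
```

```text
[[-158.9  -31. ]
 [ -57.     6.2]
 [ -70.2   50.8]
 [-163.6   -7.9]
 [-100.5   38. ]] [-0.05034522 -0.10369437  0.00256104]
20.0 108.42185903038596 16.400000000000006 46.54835814818745 11.700000000000003 23.5644295779982 22.9
```

Request:
servo_tool:
  rows: [0,0,0,0,1,0,0,6,0,1,0,0,14,0,1,0,0,22,0,1,0,0,22,0,1]
  squeeze: 50

```text
t: 11.4
ee_pos: [0.509, -0.0688, 0.2181]
tcp_rot: [0.85, 0.526, 0.001, 0.0]
wrist_force: [0.1, -0.7, -1.2]
width: 0.0459
grip_force: 50.0
```

Request:
servo_tool:
  rows: [3.6,7.2,0,0,1,7.1,14.3,0,0,1,9.8,19.7,0,0,1,10.7,21.5,0,0,1,10.7,21.5,0,0,1]

```text
t: 12.02
ee_pos: [0.5504, 0.0171, 0.215]
tcp_rot: [0.85, 0.526, -0.001, -0.001]
wrist_force: [0.2, 0.3, -1.9]
width: 0.0456
grip_force: 50.0
```

Request:
servo_tool:
  rows: [9.8,19.7,0,0,1,7.1,14.3,0,0,1,3.6,7.2,0,0,1,1.8,3.6,0,0,1,0.4,0.9,0,0,1]

```text
t: 12.65
ee_pos: [0.5733, 0.0605, 0.2165]
tcp_rot: [0.851, 0.526, -0.0, -0.0]
wrist_force: [-0.1, -0.1, -1.5]
width: 0.0455
grip_force: 50.0
```

Run:
```python
from h import *
s=sense();T=s['ee_pos'];print(s['t'],T,(T-PC)@EX,(T-PC)@EY,s['wrist_force'],s['grip_force'])
v=np.hstack([tri('side',(.57,.06,.18),160,120),tri('wrist',(.559,.0345,.15),400,300)]);w=np.hstack([tri('scene',(.57,.06,.18),160,120)]*2)
cv2.imwrite('pics/m7.png',np.vstack([v,w])[:,:,::-1])
for c in ['side','scene','wrist']:
    for n in ['dead_cup_mid','dead_a']: print(c,n,[(np.round(d['location'],4),round(d['p'],2)) for d in pinpoint(n,c)][:2])
```

```text
12.65 [0.57328766 0.0605368  0.21653297] 0.029676350877323503 -0.0011689518615801003 [-0.09850574 -0.06804591 -1.45022799] 49.999385476112366
side crop 276 134
wrist crop 118 138
scene crop 270 166
side dead_cup_mid [(array([0.5825, 0.0745, 0.2318]), 0.75)]
side dead_a [(array([0.5811, 0.0731, 0.2214]), 0.71), (array([0.588 , 0.0891, 0.2247]), 0.61)]
scene dead_cup_mid [(array([0.5801, 0.0773, 0.2339]), 0.59)]
scene dead_a [(array([0.5814, 0.0777, 0.2215]), 0.47)]
wrist dead_cup_mid [(array([0.5806, 0.0779, 0.2309]), 0.98), (array([0.5596, 0.2859, 0.0215]), 0.65)]
wrist dead_a [(array([0.5791, 0.0796, 0.2213]), 0.93)]
```

Request:
servo_tool:
  rows: [0,0,-6,0,1,0,0,-12,0,1,0,0,-14,0,1,0,0,-10,0,1,0,0,-5,0,1]

```text
t: 13.72
ee_pos: [0.5729, 0.0609, 0.1686]
tcp_rot: [0.851, 0.526, -0.0, -0.0]
wrist_force: [-0.6, 1.1, 0.0]
width: 0.0459
grip_force: 50.0
```

Request:
servo_tool:
  rows: [0,0,0,0,1,0,0,0,0,1,0,0,0,0,1,0,0,0,0,1,0,0,0,0,1]

```text
t: 14.35
ee_pos: [0.5735, 0.0606, 0.1698]
tcp_rot: [0.851, 0.526, 0.0, 0.0]
wrist_force: [-0.5, -0.4, 0.6]
width: 0.0457
grip_force: 50.0
```

Run:
```python
from h import *
s=sense();T=s['ee_pos'];print(s['t'],T,s['wrist_force'],s['wrist_torque'],s['grip_force'])
v=np.hstack([tri('side',(.57,.05,.16),120,90),tri('scene',(.57,.05,.16),120,90)]);w=tri('wrist',(.559,.0345,.15),400,300)
cv2.imwrite('pics/m8.png',np.vstack([v,np.hstack([w,tri('side',(.559,.0345,.15),240,180)])])[:,:,::-1])
for c in ['side','scene','wrist']:
    for n in ['dead_cup_mid','dead_a']: print(c,n,[(np.round(d['location'],4),round(d['p'],2)) for d in pinpoint(n,c)][:2])
```

```text
14.35 [0.57349088 0.06064332 0.1697798 ] [-0.53555829 -0.36979838  0.58698664] [-0.27775044  0.11334052  0.00345974] 49.999900460243225
side crop 297 162
scene crop 283 190
wrist crop 118 170
side crop 234 129
side dead_cup_mid [(array([0.5783, 0.0752, 0.1854]), 0.75)]
side dead_a [(array([0.579 , 0.0764, 0.1735]), 0.55), (array([0.5905, 0.0901, 0.1752]), 0.49)]
scene dead_cup_mid [(array([0.5841, 0.0764, 0.1886]), 0.66)]
scene dead_a [(array([0.578 , 0.0776, 0.1739]), 0.38)]
wrist dead_cup_mid [(array([0.5816, 0.0756, 0.1831]), 0.79)]
wrist dead_a [(array([0.5827, 0.0804, 0.1718]), 0.73), (array([0.5907, 0.0917, 0.1801]), 0.59)]
```

View pics/m8.png

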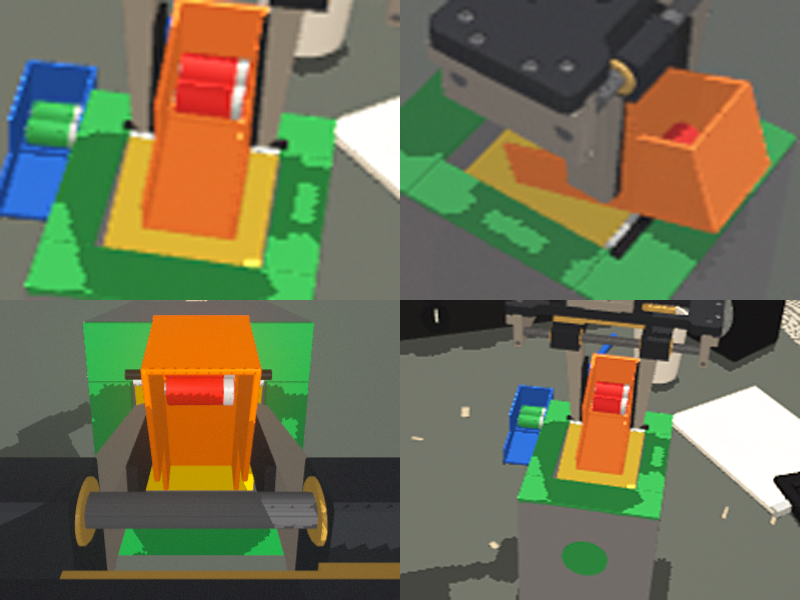

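Request:
servo_tool:
  rows: [0,0,-5,0,1,0,0,0,0,1,0,0,0,0,1,4.5,9,4,0,1,4.5,9,4,0,1]

```text
t: 15.48
ee_pos: [0.5827, 0.0791, 0.1731]
tcp_rot: [0.851, 0.526, 0.0, 0.0]
wrist_force: [-0.3, -1.3, -0.1]
width: 0.0453
grip_force: 50.0
```

Request:
servo_tool:
  rows: [4.5,9,4,0,1,0,0,0,0,1,-17.8,-35.8,-16,0,1,0,0,0,0,1,0,0,0,0,1]

```text
t: 16.1
ee_pos: [0.5691, 0.052, 0.1606]
tcp_rot: [0.851, 0.526, 0.0, -0.0]
wrist_force: [-0.3, -0.9, -0.9]
width: 0.0457
grip_force: 50.0
```

```bash
cat > chk.py <<'E'
from h import *
s=sense();T=s['ee_pos'];print(s['t'],T,(T-PC)@EX,T[2]-.15,s['wrist_force'],s['wrist_torque'],s['grip_force'])
for c in ['side','scene','wrist']:
    im=get_image(c); hsv=cv2.cvtColor(im['pixels'],cv2.COLOR_RGB2HSV)
    r=(cv2.inRange(hsv,(0,190,90),(4,255,255))|cv2.inRange(hsv,(176,190,90),(180,255,255))); x,y=[int(q) for q in px(im,(.575,.06,.16))]
    print(c,'red px near',int((r[max(0,y-60):y+60,max(0,x-80):x+80]>0).sum()))
    for n in ['dead_cup_mid','dead_a']: print(c,n,[(np.round(d['location'],4),round(d['p'],2)) for d in pinpoint(n,c)][:2])
E
python3 chk.py
```

```text
16.1 [0.56908965 0.05203071 0.16063596] 0.020190811327434218 0.01063596482364726 [-0.25658253 -0.91934825 -0.85723822] [-0.17109793  0.13834884 -0.02163642] 49.999971985816956
side red px near 335
side dead_cup_mid [(array([0.5768, 0.0652, 0.1775]), 0.8)]
side dead_a [(array([0.5718, 0.0544, 0.1615]), 0.79), (array([0.5487, 0.0104, 0.1419]), 0.76)]
scene red px near 34
scene dead_cup_mid [(array([0.5786, 0.0644, 0.1803]), 0.71)]
scene dead_a [(array([ 0.529 , -0.0237,  0.0844]), 0.36)]
wrist red px near 0
wrist dead_cup_mid [(array([0.5777, 0.0679, 0.1735]), 0.91)]
wrist dead_a [(array([ 0.5293, -0.0259,  0.0989]), 0.97)]
```

Request:
servo_tool:
  rows: [0,0,0,0,1,0,0,0,0,1,0,0,0,0,1,0,0,0,0,1,0,0,0,0,1]

```text
t: 17.18
ee_pos: [0.5691, 0.0519, 0.1606]
tcp_rot: [0.851, 0.526, 0.0, 0.0]
wrist_force: [0.1, 0.6, -0.6]
width: 0.0457
grip_force: 50.0
```

```bash
python3 chk.py
```

```text
17.175 [0.56908176 0.05187314 0.1606199 ] 0.02004627736951603 0.010619897248439453 [ 0.09394089  0.6252655  -0.60136101] [-0.00398469 -0.13089695 -0.00126016] 49.99988257884979
side red px near 0
side dead_cup_mid [(array([0.5758, 0.0661, 0.1746]), 0.6)]
side dead_a []
scene red px near 0
scene dead_cup_mid [(array([0.577 , 0.0654, 0.1797]), 0.65)]
scene dead_a []
wrist red px near 0
wrist dead_cup_mid [(array([0.573 , 0.0702, 0.1737]), 0.85)]
wrist dead_a []
```

Request:
servo_tool:
  rows: [0,0,10,0,1,0,0,15,0,1,0,0,20,0,1,0,0,20,0,1,0,0,10,0,1]

```text
t: 18.25
ee_pos: [0.5698, 0.0519, 0.2379]
tcp_rot: [0.851, 0.526, 0.001, 0.001]
wrist_force: [-0.4, 0.2, -0.9]
width: 0.0456
grip_force: 50.0
```

```bash
python3 - <<'E'
from h import *
a=get_image('side')['pixels'];b=get_image('scene')['pixels']; w=get_image('wrist')['pixels']
cv2.imwrite('pics/m9.png',np.vstack([np.hstack([cv2.resize(a[100:340,200:520],(400,300)),cv2.resize(b[130:370,180:500],(400,300))]),np.hstack([cv2.resize(w,(400,300)),cv2.resize(b,(400,300))])])[:,:,::-1])
E
python3 chk.py
```

```text
18.4 [0.56925102 0.05193829 0.23611777] 0.020180103694290234 0.08611776802651244 [-0.41699989 -0.77134852 -1.72075183] [-0.04022663 -0.04765741  0.00659929] 49.999539256095886
side red px near 0
side dead_cup_mid []
side dead_a []
scene red px near 0
scene dead_cup_mid [(array([0.5756, 0.065 , 0.2526]), 0.71), (array([0.5619, 0.0325, 0.1491]), 0.45)]
scene dead_a []
wrist red px near 0
wrist dead_cup_mid [(array([0.5714, 0.0674, 0.2478]), 0.63)]
wrist dead_a []
```

View pics/m9.png

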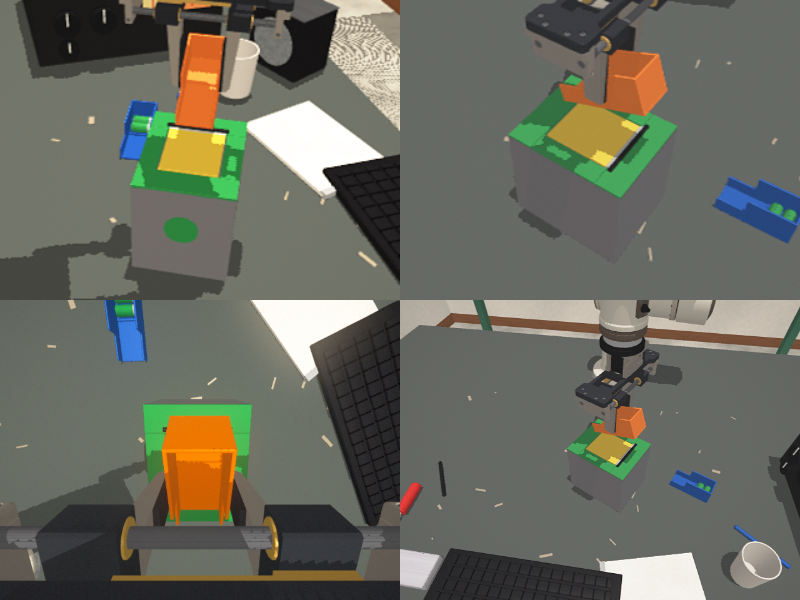

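Request:
servo_tool:
  rows: [-8,-30,0,0,1,-10,-45,0,0,1,-10,-45,0,0,1,-10,-45,0,0,1,-10,-45,0,0,1]

```text
t: 19.48
ee_pos: [0.5206, -0.1595, 0.2357]
tcp_rot: [0.851, 0.526, 0.0, 0.0]
wrist_force: [0.8, -0.6, -1.6]
width: 0.0455
grip_force: 50.0
```

Request:
servo_tool:
  rows: [-10,-45,-10,0,1,-8,-30,-40,0,1,-3,-17,-50,0,1,0,0,-50,0,1,0,0,-36,0,1]

```text
t: 20.1
ee_pos: [0.499, -0.2497, 0.0471]
tcp_rot: [0.851, 0.526, -0.0, -0.001]
wrist_force: [0.2, -0.3, -1.3]
width: 0.0459
grip_force: 50.0
```

Request:
servo_tool:
  rows: [0,0,0,0,1,0,0,-6,0,1,0,0,-5,0,1,0,0,-5,0,1,0,0,-4,0,1]
  squeeze: 3

```text
t: 20.72
ee_pos: [0.5003, -0.2502, 0.0298]
tcp_rot: [0.851, 0.526, 0.0, 0.0]
wrist_force: [1.1, 1.4, 0.5]
width: 0.0462
grip_force: 3.0
```

Request:
servo_tool:
  rows: [0,0,-3,0,1,0,0,-3,0,1,0,0,-3,0,1,0,0,-2,0,1,0,0,-1,0,1]

```text
t: 21.35
ee_pos: [0.4999, -0.25, 0.0174]
tcp_rot: [0.851, 0.526, -0.0, -0.0]
wrist_force: [-0.1, 1.2, -1.2]
width: 0.0461
grip_force: 3.0
```

Request:
servo_tool:
  rows: [0,0,0,0,-1,0,0,0,0,-1,0,0,0,0,-1,0,0,0,0,-1,0,0,0,0,-1]

```text
t: 21.98
ee_pos: [0.5001, -0.2501, 0.0176]
tcp_rot: [0.851, 0.526, 0.0, 0.0]
wrist_force: [0.5, 1.3, -0.4]
width: 0.0915
grip_force: 0.0
```

Request:
servo_tool:
  rows: [0,0,20,0,-1,0,0,40,0,-1,0,0,60,0,-1,0,0,40,0,-1,0,0,0,0,-1]

```text
t: 22.6
ee_pos: [0.5022, -0.2518, 0.182]
tcp_rot: [0.851, 0.526, 0.001, 0.004]
wrist_force: [-0.3, 0.5, -0.2]
width: 0.0919
grip_force: 0.0
```

Run:
```python
from h import *
s=sense();print(s['t'],s['ee_pos'],s['wrist_force'],s['width'])
for c in ['side','scene','wrist']:
    get_image(c)
    for n in ['dead_cup_mid','fresh_cup_mid']: print(c,n,[(np.round(d['location'],4),round(d['p'],2)) for d in pinpoint(n,c)][:2])
b=get_image('scene'); x,y=[int(q) for q in px(b,(.505,-.24,.02))]
cv2.imwrite('pics/m10.png',np.hstack([cv2.resize(b['pixels'][y-60:y+60,x-80:x+80],(400,300)),cv2.resize(b['pixels'],(400,300))])[:,:,::-1])
```

```text
22.6 [ 0.50219002 -0.25175418  0.18201304] [-0.34070366  0.53368385 -0.22726462] 0.09186227573635453
side dead_cup_mid [(array([ 0.5076, -0.2347,  0.0236]), 0.58)]
side fresh_cup_mid [(array([0.5574, 0.2837, 0.0253]), 0.78)]
scene dead_cup_mid []
scene fresh_cup_mid [(array([0.553 , 0.2791, 0.0202]), 0.69)]
wrist dead_cup_mid [(array([ 0.5075, -0.2329,  0.0186]), 0.66)]
wrist fresh_cup_mid []
```

View pics/m10.png

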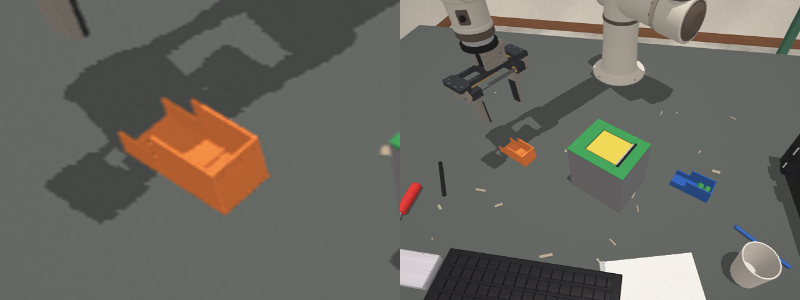

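The orange cup stands upright and empty at about pixel (518,151) of the right half. The flap is shut and the blue cup hasn't moved, so I'm handing in.

```bash
python3 -c "
from workcell import *
print(hand_in())"
```

```text
the job is handed in; nothing more can be done
None
```

The job is handed in: the orange cup's lip opened the flap with both dead cells aboard, a quick jolt at about 20° of tip slid them out and they are no longer visible outside the bin, the flap looks shut, the empty orange cup stands released on the bench, and the blue cup has not moved; the hand-in returned no verdict.

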